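# Drop a spent filter canister through a lever-lidded bench bin

## Task

One of the two bench bins has a spent filter canister waiting on its chute, held back by the shut lid. With the fingertips press that bin's lever down and keep it down until the canister has rolled into the bin, then ease the lever back up so that the lid comes down softly, without slamming, until it is shut. Use only that lever: do not touch the canister or a lid with the robot, leave the other bin shut, and do not disturb the other things on the bench.

Things in the scene. Friction and masses are not known exactly. Their poses are not given: they have to be found in the camera images.
- bin_a: The bin on whose chute the canister waits; it stands left or right of the other. Fixed grey steel bin, 130 (x) x 130 (y) x 150 mm tall, walls 4. Origin: centre of its underside. Own x runs from the lever end (-x, facing the robot, turned up to 0.35 rad) to the chute end. Chute floor starts at the back rim (x 61, z 150), rises away from the bin at 0.26 rad for 140 mm; 100 wide.
- pad_a (a point): Centre of the top face of bin_a's lever pad, 46 (x) x 50 (y) mm, in front of the bin. Pivot along the bin's y at bin x -80, z 105; pad centre 90 mm from it, at rest at bin x -168, z 123 (tilted 0.2 rad, outer edge up). Pressed straight down it travels 40 mm to its stop (z 83). It takes about 3 to 8 N; the lid's weight pushes it back up when let go.
- lever_a (a joint): Angle of the lever of bin_a, rad: 0 = up at rest, 0.45 = fully down.
- lid_a (a joint): Angle of the lid of bin_a, rad: 0 = shut, 0.9 = fully open; a linkage keeps it at twice the lever angle. Hinged along the bin's y at its front top edge (bin x -65, z 150 mm); the chute end rises. It falls shut fast, by its own weight, if the lever is let go.
- lidshell_a: The lid of bin_a: grey steel plate 130 x 132 x 5 mm with an upright flange 50 mm tall at the chute end, which blocks the chute while the lid is shut. Origin on the hinge line at mid width.
- bin_b: The other bin, the same in every way but with an empty chute; it stays shut. Fixed grey steel bin, 130 (x) x 130 (y) x 150 mm tall, walls 4. Origin: centre of its underside. Own x runs from the lever end (-x, facing the robot, turned up to 0.35 rad) to the chute end. Chute floor starts at the back rim (x 61, z 150), rises away from the bin at 0.26 rad for 140 mm; 100 wide.
- pad_b (a point): Centre of the top face of bin_b's lever pad, 46 (x) x 50 (y) mm, in front of the bin. Pivot along the bin's y at bin x -80, z 105; pad centre 90 mm from it, at rest at bin x -168, z 123 (tilted 0.2 rad, outer edge up). Pressed straight down it travels 40 mm to its stop (z 83). It takes about 3 to 8 N; the lid's weight pushes it back up when let go.
- lever_b (a joint): Angle of the lever of bin_b, rad: 0 = up at rest, 0.45 = fully down.
- lid_b (a joint): Angle of the lid of bin_b, rad: 0 = shut, 0.9 = fully open; a linkage keeps it at twice the lever angle. Hinged along the bin's y at its front top edge (bin x -65, z 150 mm); the chute end rises. It falls shut fast, by its own weight, if the lever is let go.
- lidshell_b: The lid of bin_b: grey steel plate 130 x 132 x 5 mm with an upright flange 50 mm tall at the chute end, which blocks the chute while the lid is shut. Origin on the hinge line at mid width.
- canister: White plastic filter canister with grey ends, a cylinder 50 dia x 70 mm long, 0.11 to 0.22 kg, lying across the chute of bin_a against the lid flange, its centre 183 mm up. Origin: its centre; own y is its axis. It rolls in under the lid by itself once the lid is about half open or more; it lies in the bin when its centre is lower than 100 mm.
- jar: Bystander: squat closed jar, 56 dia x 65 tall, standing between the bins; origin at underside
- oil: Bystander: small oil bottle, 38 dia x 100 tall, standing between the bins; origin at underside
- screwdriver: Bystander: screwdriver lying on the bench near the robot; origin at its underside
- tape: Bystander: roll of black tape, 90 dia x 24 high, lying flat; origin at underside
- awl: Bystander: short awl with a 70 mm red handle, 26 high, lying on the bench; origin at underside
- mug: Bystander: blue mug, 80 dia x 90 tall, to the robot's right; origin at underside
- flowmeter: Bystander: upright flow meter on a round black foot, 100 dia, 188 tall, to the robot's left; origin at underside

How it is judged:
By the outcome, as a careful person would: the job done as asked, in the order asked, and still so for the second after the job is handed in, with the robot touching nothing.
It also fails if it takes over 38 s, if anything falls off the work surface, if the arm or the gripper's body presses on something with over 40 N, if the wrist force passes 120 N, or if a joint passes its speed limit or range.

## Robot

A 6-joint arm with a two-finger parallel gripper is mounted at the origin on the work surface. World frame = base frame: x ahead of the robot, y to its left, z up, the work surface at z = 0. Lengths are in m, angles in rad, forces in N, time in s.
With the tool pointing down it reaches from about 0.375 to 0.975 m from the base axis. Payload 3.8 kg.
Tool frame: the origin (TCP) lies at the very end of the fingers, on their centre line; the grasp point (between the pads) lies bot.hold_point_z behind it (bot.hold_point_z is the distance from the TCP to the grasp point, in m); z points along the fingers, y is the line along which they close (so a half turn about z gives the same grasp; the last joint's range is limited). The gripper opens to 85 mm and grips with 20 to 120 N. Pads are 22 mm wide; open, the fingers measure 114 mm over their backs; the gripper's body (76 mm by 85 mm) begins 54 mm behind the grasp point. The pads swing forward as they close: fully open they stand 13 mm farther back than shut.
Start: joints at [-1.192, 0.264, 1.604, -0, 1.274, -0.037], TCP at [0.273, -0.617, 0.231] pointing down, gripper open.
Joint ranges: [-2.63, 2.63], [-0.94, 2.18], [0.31, 2.57], [-1.31, 4.45], [0, 2.66], [-2.55, 2.55]. Speed limits (rad/s): [2.57, 2.57, 3.14, 3.14, 3.14, 3.14].

## Interface

Orientations are given as a rotation vector (axis times angle).
In Python, from workcell import bot, order, read_camera, camera_info gives the robot as it stands (bot), with the cameras as plain functions and the job (order).
- The arm moves only by the shell command python3 jog.py 'ROWS' [OPENING] [FORCE]. ROWS is a JSON object whose key "moves" holds a list of rows, 1 to 5 of them, each of 4 numbers: dx, dy, dz in shares of the most that a row can go, 1 being 62.5 mm, then a turn about the tool's z in units of 0.2 rad; each row shifts and turns the commanded pose from where the row before left it, along the tool's axes as they then stand; what a row does not reach is not made up. A row lasts 1/8 s, in which the tool goes at most 0.0625 m and 0.188 rad, less where a joint would pass 70% of its speed; a pose out of reach is approached as far as the arm can. OPENING is the opening from 0.0 (shut) to 1.0 (fully open), set as the command begins (- or left out keeps the last). The fingers move at their own pace and stop on an object; FORCE is the grip in N (left out, the last holds). Time passes only in rows, so rows that do not move let the fingers close. It prints the time, the measured TCP pose, the force, the opening and the grip force at its end. Input that does not fit is refused with a message, and nothing moves.
- bot.read_state(): the state, without advancing time (a new reading comes with each control period).
- read_camera(name): name is "scene" or "top" or "wrist"; returns the picture (420x560x3 uint8, red, green, blue); there is no depth.
- camera_info(name): a dict with "intrinsics" (3x3 intrinsics, pixels), "extrinsics" (4x4, takes a point from camera to world coordinates). Camera axes: x right, y down, z forward; pixel columns grow to the right and rows downward; lengths in m; the calibration is good to about 2 mm. A picture is of the moment at which its call begins: read the wrist's pose just before it. camera_info takes no time and is no camera call; for the wrist camera it gives the pose at the moment of the call.
- order.finish_job(): hands the job in; it is judged then, once.
The state is a dict: "time": time; "q": joint angles; "joint_vel": joint speeds; "joint_torque": joint torques, N m; "tool_pos": TCP position; "tcp_rot": TCP orientation; "wrist_force": force on the tool from outside, world axes, zero at the start; "torque": the same for the moment, N m; "width": opening from 0.0 (shut) to 1.0 (fully open); "grip_force": force on a finger pad.
Only numpy, scipy, OpenCV 4.12 (cv2) and the standard library are available. Lean on these libraries where they do the work, as an engineer would, in place of code of your own. Each camera call takes 0.05 s, during which the arm holds its last target. There are 200 camera calls.

## Working session

There is one attempt and no reset: what is moved stays moved. The work goes in short steps, Python scripts to look and compute and a shell command to move; the robot and the scene stay as the last step left them, time stands still between calls to the robot, and variables do not carry over. Pictures are saved under pics/ and viewed, at most 10 in all, crops included, and the job is handed in when it is done.

```bash
mkdir -p pics; python3 - <<'E'
from workcell import bot, order, read_camera, camera_info
import cv2
for n in ("scene","top"):
    cv2.imwrite(f"pics/{n}0.png",read_camera(n)[:,:,::-1])
    i=camera_info(n);print(n,i["intrinsics"],i["extrinsics"])
s=bot.read_state();print(s["time"],s["tool_pos"],s["tcp_rot"],s["wrist_force"],bot.hold_point_z)
E
```

```text
scene [[410.06091939   0.         283.12127709]
 [  0.         410.06091939 209.46771522]
 [  0.           0.           1.        ]] [[ 0.73811032  0.4997826  -0.45322236  1.14504048]
 [ 0.67467802 -0.54512483  0.49764293 -0.63290003]
 [ 0.00165052 -0.67309455 -0.7395546   1.0563556 ]
 [ 0.          0.          0.          1.        ]]
top [[487.22482794   0.         280.18447327]
 [  0.         487.22482794 205.64018245]
 [  0.           0.           1.        ]] [[-0.01319857 -0.98046029  0.19627385  0.28131354]
 [-0.9997212   0.01678279  0.01660928 -0.00400429]
 [-0.01957877 -0.19599991 -0.98040844  1.52887224]
 [ 0.          0.          0.          1.        ]]
0.1 [ 0.27240411 -0.61686392  0.23007443] [-3.07197877e+00 -6.48001224e-01  5.30870633e-04] [ 0.1697141  -0.01160857 -0.43918917] 0.0187
```

View pics/scene0.png

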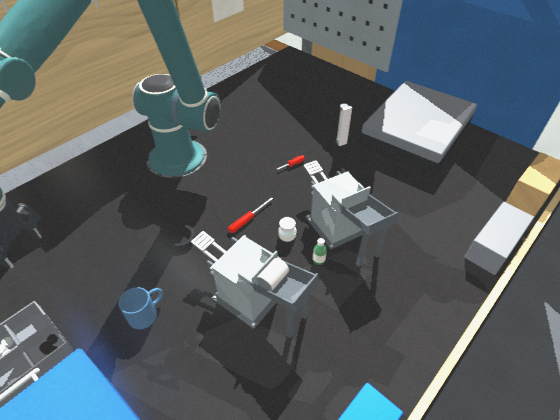

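View pics/top0.png

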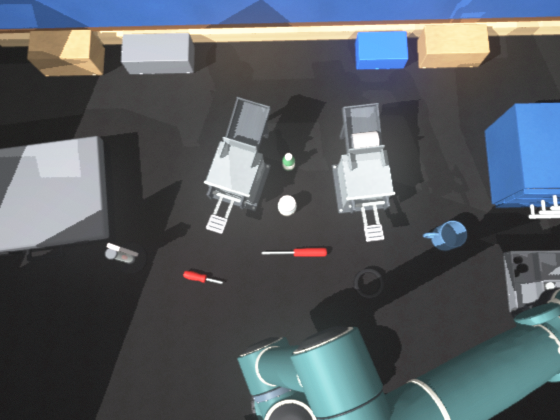

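The canister waits on the right-hand bin: at about (366,140) in the top view and (272,275) in the scene view. Its pad is near (373,233) in the top view and (205,241) in the scene view. I'll zoom in on both.

```bash
python3 - <<'E'
import cv2,numpy as np
a=cv2.imread("pics/top0.png")[90:250,320:420];b=cv2.imread("pics/scene0.png")[220:330,180:320]
A=cv2.resize(a,None,fx=3.5,fy=3.5,interpolation=2);B=cv2.resize(b,None,fx=3,fy=3,interpolation=2)
o=np.zeros((560,780,3),np.uint8);o[:A.shape[0],:A.shape[1]]=A;o[:B.shape[0],355:355+B.shape[1]]=B
cv2.imwrite("pics/z.png",o)
E
```

```text
(no output)
```

View pics/z.png

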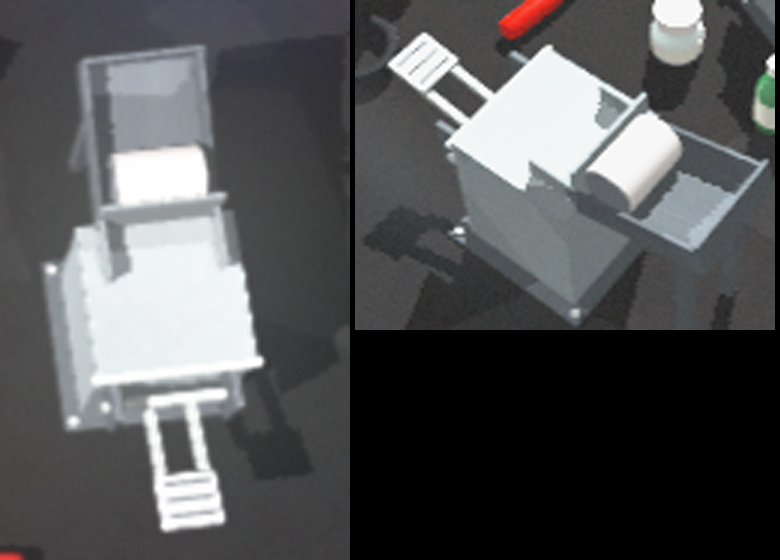

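```bash
cat > h.py <<'E'
import numpy as np,cv2
from workcell import bot, order, read_camera, camera_info
def P(n):
    i=camera_info(n);return i["intrinsics"]@np.linalg.inv(i["extrinsics"])[:3]
def tri(t,s):
    X=cv2.triangulatePoints(P("top"),P("scene"),np.float64(t).T,np.float64(s).T);X=(X[:3]/X[3]).T
    r=lambda n:(lambda h:h[:,:2]/h[:,2:])(np.c_[X,np.ones(len(X))]@P(n).T)
    return X,np.c_[r("top")-t,r("scene")-s]
E
python3 - <<'E'
from h import *
from scipy.spatial.transform import Rotation as R
tz=np.array([(160,474),(214,472),(224,523),(163,530),(190,500),(95,380),(260,361)])/3.5+[320,90]
sz=(np.array([(458,70),(421,93),(389,63),(427,33),(424,64.5),(548,47),(448,145)])-[355,0])/3+[180,220]
# top left = +y; scene right/up = +y
sz[:4]=(np.array([(458,70),(421,93),(389,63),(427,33)])-[355,0])/3+[180,220]
X,e=tri(tz,sz);np.set_printoptions(precision=4,suppress=True);print(X);print(e.round(1))
d=X[5]-X[6];yaw=np.arctan2(-d[0],d[1]);m=(X[5]+X[6])/2
c,s=np.cos(yaw),np.sin(yaw);print("yaw",yaw,"width",np.linalg.norm(d),"pad from lid",m[:2]-.103*np.array([c,s]))
# fit of the bin model: x,y,yaw
from scipy.optimize import least_squares
M=np.array([[-.1905,.025,.1276],[-.1905,-.025,.1276],[-.1455,.025,.1184],[-.1455,-.025,.1184],[-.065,.066,.155],[-.065,-.066,.155]])
i=[3,2,0,1,5,6]
def f(p):
    c,s=np.cos(p[2]),np.sin(p[2]);W=M@np.array([[c,-s,0],[s,c,0],[0,0,1]]).T+[p[0],p[1],0]
    h=np.c_[W,np.ones(6)];a=h@P("top").T;b=h@P("scene").T
    return np.r_[a[:,:2]/a[:,2:]-tz[i],b[:,:2]/b[:,2:]-sz[i]].ravel()
o=least_squares(f,[.65,-.2,0.1]);p=o.x;print(p,o.fun.round(1).reshape(-1,2).tolist())
c,s=np.cos(p[2]),np.sin(p[2]);pad=p[:2]-.168*np.array([c,s]);print("pad",pad)
st=bot.read_state();Rt=R.from_rotvec(st["tcp_rot"]).as_matrix();print(Rt,st["tool_pos"]);print("tool delta to pad+60mm",Rt.T@(np.r_[pad,.183]-st["tool_pos"]))
E
```

```text
[[ 0.5035 -0.2295  0.1062]
 [ 0.5032 -0.2738  0.1129]
 [ 0.4594 -0.2767  0.1236]
 [ 0.4549 -0.2267  0.1201]
 [ 0.48   -0.2515  0.1153]
 [ 0.5756 -0.173   0.1508]
 [ 0.5895 -0.3091  0.1502]]
[[-0.5 -0.3 -0.9  0.1]
 [-0.4 -0.3 -0.7  0.1]
 [-0.8 -0.5 -1.3  0.1]
 [-0.8 -0.5 -1.3  0.2]
 [-0.7 -0.4 -1.1  0.1]
 [-0.4 -0.3 -0.7  0.1]
 [-0.5 -0.4 -1.   0.1]]
yaw 0.10195305175144087 width 0.13686958699091148 pad from lid [ 0.4801 -0.2515]
[ 0.6488 -0.2364  0.0887] [[0.1, -1.5], [-0.1, -1.3], [-1.6, -0.4], [-0.0, -1.6], [0.9, -1.5], [-0.6, -0.8], [-1.7, -0.8], [-1.5, -0.1], [-0.5, -3.8], [-0.5, -0.4], [-1.1, 0.4], [-0.8, -1.1]]
pad [ 0.4815 -0.2513]
[[ 0.9148  0.4039 -0.0007]
 [ 0.4039 -0.9148  0.0019]
 [ 0.0001 -0.002  -1.    ]] [ 0.2724 -0.6169  0.2301]
tool delta to pad+60mm [ 0.3389 -0.2499  0.0476]
```

The pad centre comes out at (0.481, -0.2515, 0.12) in both the direct triangulation and the bin-model fit. The height agrees with the stated 123 mm, and yaw is about 0.09. Next I move over it at z 0.23 with the fingers shutting.

The rows are not in the units I measure in: shifts go in shares of 62.5 mm and turns go in units of 0.2 rad. I convert before sending: 0.0375 m is 0.6, -0.0278 m is -0.4448.

```bash
python3 jog.py '{"moves":[[0.6, -0.4448, 0, 0], [0.6, -0.4448, 0, 0], [0.6, -0.4448, 0, 0], [0.6, -0.4448, 0, 0], [0.6, -0.4448, 0, 0]]}' 0.0; python3 jog.py '{"moves":[[0.6, -0.4448, 0, 0], [0.6, -0.4448, 0, 0], [0.6, -0.4448, 0, 0], [0.6, -0.4448, 0, 0], [0, 0, 0, 0]]}'
python3 - <<'E'
from h import *
from scipy.spatial.transform import Rotation as R
s=bot.read_state();Rt=R.from_rotvec(s["tcp_rot"]).as_matrix();print(Rt.T@(np.array([.481,-.2515,.13])-s["tool_pos"]),s["wrist_force"])
a=read_camera("top")[90:260,290:450];b=read_camera("scene")[150:330,160:320]
cv2.imwrite("pics/over.png",np.hstack([cv2.resize(a,(400,425)),cv2.resize(b,(378,425))])[:,:,::-1])
E
```

```text
time: 0.72
tool_pos: [0.3884, -0.4129, 0.2307]
tcp_rot: [-3.073, -0.648, 0.0]
wrist_force: [0.5, 0.3, 0.6]
width: 0.001
grip_force: 0.0
time: 1.35
tool_pos: [0.4812, -0.2495, 0.2308]
tcp_rot: [-3.071, -0.655, 0.0]
wrist_force: [0.3, -0.8, -0.3]
width: 0.003
grip_force: 0.0
[-0.00099723  0.00181474  0.10081311] [ 0.32251143 -0.76699084 -0.28187152]
```

View pics/over.png

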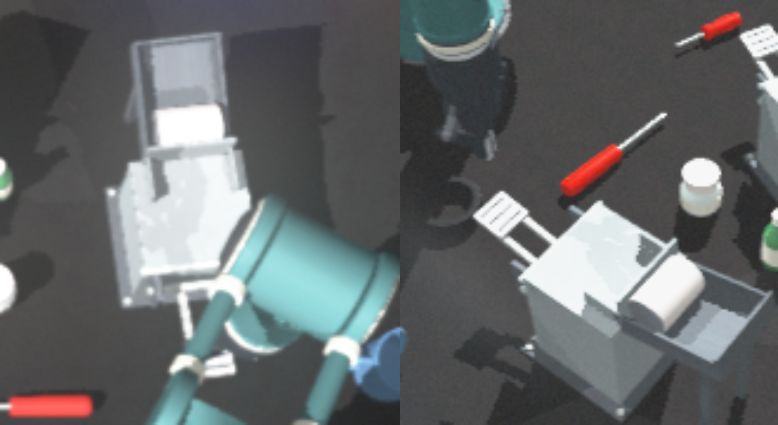

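The tips are over the pad: tip at (482,150) and pad at (500,213) in the right half, with the lid and canister clear. Moving down to just above the pad.

```bash
python3 jog.py '{"moves":[[0, 0.016, 0.48, 0], [0, 0.016, 0.48, 0], [0, 0, 0.48, 0], [0, 0, 0.096, 0], [0, 0, 0, 0]]}'; python3 jog.py '{"moves":[[0, 0, 0.08, 0], [0, 0, 0.08, 0], [0, 0, 0.08, 0], [0, 0, 0.08, 0], [0, 0, 0, 0]]}'
```

```text
time: 2.08
tool_pos: [0.4807, -0.2549, 0.1353]
tcp_rot: [-3.074, -0.646, 0.001]
wrist_force: [0.1, 0.6, 1.0]
width: -0.003
grip_force: 0.0
time: 2.7
tool_pos: [0.4812, -0.2544, 0.1157]
tcp_rot: [3.073, 0.649, 0.0]
wrist_force: [-1.3, -0.7, 2.4]
width: 0.003
grip_force: 1.2
```

```bash
python3 jog.py '{"moves":[[0, 0, 0.096, 0], [0, 0, 0.096, 0], [0, 0, 0.096, 0], [0, 0, 0.096, 0], [0, 0, 0.08, 0]]}'; python3 jog.py '{"moves":[[0, 0, 0, 0], [0, 0, 0, 0], [0, 0, 0, 0], [0, 0, 0, 0], [0, 0, 0, 0]]}'
python3 - <<'E'
from h import *
a=read_camera("top")[90:260,290:450];b=read_camera("scene")[150:330,160:320]
cv2.imwrite("pics/down.png",np.hstack([cv2.resize(a,(400,425)),cv2.resize(b,(378,425))])[:,:,::-1])
E
```

```text
time: 3.32
tool_pos: [0.4828, -0.2545, 0.0873]
tcp_rot: [3.072, 0.648, 0.005]
wrist_force: [2.2, 1.5, 4.1]
width: -0.001
grip_force: 2.2
time: 3.95
tool_pos: [0.4813, -0.2542, 0.0865]
tcp_rot: [3.074, 0.648, 0.001]
wrist_force: [1.7, -0.7, 4.0]
width: 0.001
grip_force: 1.6
```

View pics/down.png

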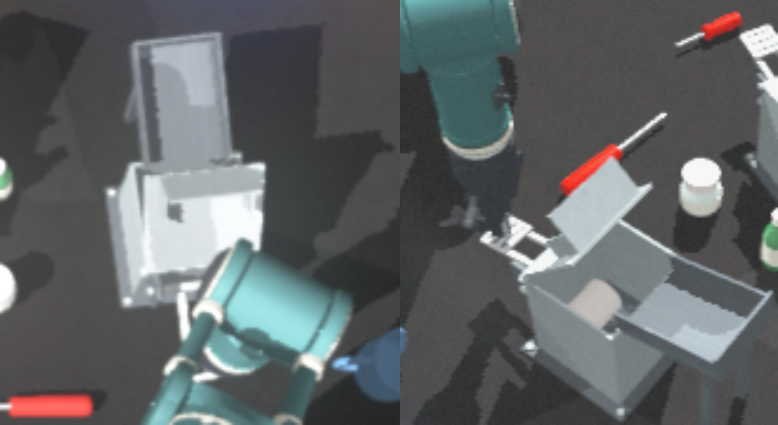

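The lid is wide open and the canister is inside the bin, at (595,303) in the right half; the chute is empty. I'll check its height and that it has settled.

```bash
python3 - <<'E'
from h import *
f0=read_camera("scene").astype(int)
for _ in range(8): f1=read_camera("scene").astype(int)
print("motion",abs(f1-f0)[255:300,225:280].mean(), abs(f1-f0)[100:145,450:500].mean())
p=np.array([160+195/2.3625,150+303/2.361,1]);i=camera_info("scene");E=i["extrinsics"]
d=E[:3,:3]@np.linalg.inv(i["intrinsics"])@p;o=E[:3,3]
for z in (.15,.12,.1,.07,.05,.03):
    X=o+d*(z-o[2])/d[2];v=X[:2]-[.6488,-.2364];c,s=np.cos(.09),np.sin(.09);print(z,"bin xy",v[0]*c+v[1]*s,-v[0]*s+v[1]*c)
print(bot.read_state()["time"])
E
```

```text
motion 1.7625589225589227 2.069777777777778
0.15 bin xy 0.02277933149379927 -0.03805302973095072
0.12 bin xy 0.008354003680325593 -0.024765409331983675
0.1 bin xy -0.0012628815286568514 -0.015906995732672253
0.07 bin xy -0.01568820934213053 -0.0026193753337052576
0.05 bin xy -0.02530509455111297 0.006239038265606164
0.03 bin xy -0.034921979760095416 0.015097451864917587
4.5
```

It has settled at mid-width of the bin, well below 100 mm. Now I ease the lever up, slowing toward the end.

```bash
U='time|pos|force:'
python3 jog.py '{"moves":[[0, 0, -0.032, 0], [0, 0, -0.032, 0], [0, 0, -0.032, 0], [0, 0, -0.032, 0], [0, 0, -0.032, 0]]}' | grep -E "$U"
python3 jog.py '{"moves":[[0, 0, -0.032, 0], [0, 0, -0.032, 0], [0, 0, -0.032, 0], [0, 0, -0.016, 0], [0, 0, -0.016, 0]]}' | grep -E "$U"
python3 jog.py '{"moves":[[0, 0, -0.016, 0], [0, 0, -0.016, 0], [0, 0, -0.016, 0], [0, 0, -0.016, 0], [0, 0, -0.016, 0]]}' | grep -E "$U"
python3 jog.py '{"moves":[[0, 0, -0.016, 0], [0, 0, -0.016, 0], [0, 0, -0.016, 0], [0, 0, -0.016, 0], [0, 0, -0.016, 0]]}' | grep -E "$U"
python3 jog.py '{"moves":[[0, 0, -0.016, 0], [0, 0, -0.016, 0], [0, 0, -0.016, 0], [0, 0, -0.016, 0], [0, 0, -0.016, 0]]}' | grep -E "$U"
```

```text
time: 5.12
tool_pos: [0.4805, -0.2538, 0.0962]
wrist_force: [-2.5, -1.0, 3.0]
grip_force: 1.7
time: 5.75
tool_pos: [0.4812, -0.254, 0.1044]
wrist_force: [-4.0, 0.9, 4.0]
grip_force: 2.2
time: 6.38
tool_pos: [0.4813, -0.254, 0.1094]
wrist_force: [-2.4, 1.9, 4.2]
grip_force: 2.0
time: 7.0
tool_pos: [0.4816, -0.2541, 0.1145]
wrist_force: [1.2, 2.5, 3.8]
grip_force: 2.1
time: 7.62
tool_pos: [0.4817, -0.2544, 0.1196]
wrist_force: [3.0, 1.0, 4.0]
grip_force: 2.2
```

```bash
U='time|pos|force:'
python3 jog.py '{"moves":[[0, 0, -0.016, 0], [0, 0, -0.016, 0], [0, 0, -0.016, 0], [0, 0, -0.016, 0], [0, 0, -0.016, 0]]}' | grep -E "$U"
python3 jog.py '{"moves":[[0, 0, -0.016, 0], [0, 0, -0.016, 0], [0, 0, -0.016, 0], [0, 0, -0.016, 0], [0, 0, -0.016, 0]]}' | grep -E "$U"
python3 jog.py '{"moves":[[0, 0, -0.016, 0], [0, 0, -0.016, 0], [0, 0, -0.016, 0], [0, 0, -0.016, 0], [0, 0, -0.016, 0]]}' | grep -E "$U"
python3 - <<'E'
from h import *
a=read_camera("top")[90:260,290:450];b=read_camera("scene")[150:330,160:320]
cv2.imwrite("pics/shut.png",np.hstack([cv2.resize(a,(400,425)),cv2.resize(b,(378,425))])[:,:,::-1])
E
```

```text
time: 8.25
tool_pos: [0.4813, -0.2544, 0.1245]
wrist_force: [3.3, -0.6, 3.6]
grip_force: 2.2
time: 8.88
tool_pos: [0.4806, -0.2539, 0.1288]
wrist_force: [0.1, -0.2, 0.2]
grip_force: 0.0
time: 9.5
tool_pos: [0.4811, -0.2541, 0.1344]
wrist_force: [0.2, -0.1, 0.2]
grip_force: 0.0
```

View pics/shut.png

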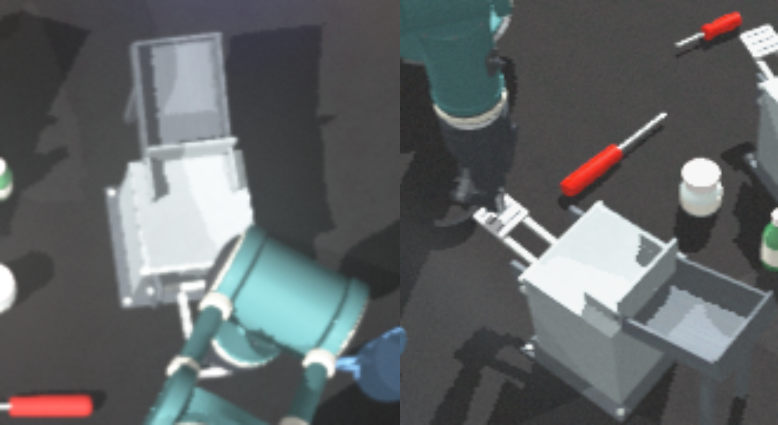

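The lid is shut, with the flange back at (650,275), the chute empty and everything else in place; contact force has dropped to zero. I'll raise the arm clear and hand in.

Converted, -0.03 m is -0.48, -0.02 m is -0.32.

```bash
python3 jog.py '{"moves":[[0, 0, -0.16, 0], [0, 0, -0.48, 0], [0, 0, -0.48, 0], [0, 0, -0.32, 0], [0, 0, 0, 0]]}'; python3 jog.py '{"moves":[[0, 0, 0, 0], [0, 0, 0, 0], [0, 0, 0, 0], [0, 0, 0, 0], [0, 0, 0, 0]]}' | head -1; python3 -c "
from workcell import bot, order, read_camera, camera_info
print(order.finish_job())"
```

```text
time: 10.22
tool_pos: [0.4824, -0.2548, 0.2267]
tcp_rot: [3.071, 0.648, 0.005]
wrist_force: [-0.2, -0.1, -0.0]
width: -0.002
grip_force: 0.0
time: 10.85
the job is handed in; nothing more can be done
None
```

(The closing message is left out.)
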